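# Fit a bench dog into the one socket that is clear

### The arm

A 6-joint arm with a two-finger parallel gripper is mounted at the origin on the work surface; the furniture and walls round the work are solid. World frame = base frame: x ahead of the robot, y to its left, z up, the work surface at z = 0. Lengths are in m, angles in rad, forces in N, time in s.
With the tool pointing down it reaches from about 0.325 to 0.9 m from the base axis. Payload 6.1 kg.
Tool frame: the origin (TCP) lies between the finger pads; the fingertips stand 25 mm ahead of it and the grasp point (between the pads) lies 6 mm ahead of it; z points along the fingers, y is the line along which they close (so a half turn about z gives the same grasp; the last joint's range is limited). The gripper opens to 87 mm and grips with 3 to 60 N. Pads are 19 mm wide; open, the fingers measure 117 mm over their backs; the gripper's body (75 mm by 190 mm) begins 51 mm behind the grasp point.
Start: joints at [1.044, 0.22, 1.526, -0, 1.395, -0.126], TCP at [0.244, 0.575, 0.248] pointing down, gripper open.
Joint ranges: [-2.98, 2.98], [-0.91, 2.08], [0.09, 2.57], [-1.24, 4.39], [0.2, 2.65], [-2.68, 2.68]. Speed limits (rad/s): [2.57, 2.57, 3.01, 3.14, 3.14, 3.14].

### API

Orientations are given as a unit quaternion [x, y, z, w].
In Python, from bench import telemetry, read_camera, workorder, look_for, masks_of, spot_point gives the robot as it stands. The module is installed in compiled form; this text tells all that it offers.
- The arm moves only by the shell command python3 -m jog 'ROWS' [FORCE]. ROWS is JSON, one flat list of numbers, 7 for each row, row after row: the turn, a rotation vector about the tool's x, y, z in degrees, then the shift along the tool's x, y, z in m, then the opening, from -1 (shut) to 1 (fully open). A call has 1 to 8 rows; each row is the pose to reach, as a shift and turn from the pose commanded when the call began, along the tool's axes at that moment; what a row does not reach only later rows make up. A row lasts 1/12 s, in which the tool goes at most 41.7 mm and 7.16 degrees, less where a joint would pass 70% of its speed; a pose out of reach is approached as far as the arm can. A call with a gripper value outside its range is refused whole. The fingers move at their own pace and stop on an object; FORCE is the grip in N (left out, the last holds). Time passes only in rows, so rows that repeat a pose let the fingers close. It gives the time, the measured TCP pose, the force, the opening and the grip force at its end, in the units of the state.
- telemetry.read_state(): the state, without advancing time (a new reading comes with each control period).
- read_camera(name): name is "scene" or "top" or "wrist"; returns a dict with "pixels" (384x512x3 uint8, red, green, blue), "range_z" (384x512 float32, m along the optical axis (not along the pixel's ray), 0 where there is no reading), "fx", "fy", "cx", "cy" (pixels), "xyz" and "attitude" of the camera in the world. Camera axes: x right, y up, looking along -z (the intrinsics and any distortion apply to the point x, -y, -z); pixel columns grow to the right and rows downward; lengths in m; the calibration is good to about 2 mm. A picture is of the moment at which its call begins.
- workorder.sign_off(): hands the job in; it is judged then, once.
Trained networks look in the newest picture that a camera, given by its name, has taken for a name from the list of things; names that differ only in an ending like _2 or _b are one class to them, and where a whole thing is asked for, a point or a joint stands for the part that bears it (a point fixed in the world has none). Each returns a list of dicts, best first, with "p" (0 to 1); they miss things now and then, are a little off and sometimes report something else, mostly with a low value. They report only what shows in the picture. A call takes as long as a camera call.
- look_for(camera, label): "box" ([left, top, right, bottom] in pixels, round what is visible of it).
- masks_of(camera, label): "mask" (384x512 bool, what is visible of it) and "box" ([left, top, right, bottom] in pixels, round what is visible of it).
- spot_point(camera, label): "location" ([row, column] in pixels: a listed point, or the origin of a listed thing).
The state is a dict: "t": time; "joint_pos": joint angles; "joint_velocities": joint speeds; "joint_torque": joint torques, N m; "tcp_pos": TCP position; "tool_rot": TCP orientation; "wrist_force": force on the tool from outside, world axes, zero at the start; "moment": the same for the moment, N m; "opening": finger opening in m; "gripper_force": force on a finger pad.
Only numpy, scipy, OpenCV 4.12 (cv2) and the standard library are available. Lean on these libraries where they do the work, as an engineer would, in place of code of your own. Each camera call takes 0.05 s, during which the arm holds its last target. There are 200 camera calls.

### The job

Take the new bench dog out of its stand and fit it into the one socket of the rail that has no broken-off stub left inside, pressed fully home, without forcing it, until its head lies flat on the rail. The shutters hide the sockets, so feel each one gently with the dog and, where it stops dead on a stub, draw it out again without driving the stub deeper. Leave the things round about where they lie.

Things in the scene. Friction and masses are not known exactly. Their poses are not given: they have to be found in the camera images.
- dog: New bench dog, loose, upright pale wooden square peg, about 80 g. Head 26 (its x) x 32 (y) x 30 mm tall with a dark band: grip it across the 26 mm. Below, a shank 18 x 18 mm, 50 mm long, the last 8 mm tapering to 12 x 12. Origin on the axis at the head's underside (shoulder), z up: head z 0 to +30, shank 0 to -50 mm. Starts hanging by its head in the stand.
- stand: Fixed block of wood, 76 x 76 x 62 mm, with one 23 mm square hole through its middle in which the dog waits, the head resting on the block's top. Origin at the centre of its underside, z up.
- rail: Fixed pale wooden rail with steel cover, 60 mm wide (x), 200 mm long (y; 256 with its low end feet), 70 mm tall. Origin at the centre of its underside, z up. Four square sockets in its top, at x 0 and y -75, -25, +25, +75 mm. Three, unknown which, hold the jammed stub of an old dog; in the clear one the shank goes down all its 50 mm and the head lies flat, dog origin level with the rail's top.
- socket_0 (a point): Centre of the mouth of the socket at rail y = -75 mm, in the rail's top; axes as the rail's. Each socket is 20 x 20 mm (25 mm along x in the top 18 mm) and takes the dog with its x and y along the rail's, or half a turn from it. Two thin dark shutters close each mouth and swing inward at about 1 N.
- socket_1 (a point): The same at rail y = -25 mm. Inside every socket two sprung catches grip the shank about 22 to 34 mm below the rail's top: the tip meets them with a yielding resistance of about 2 to 6 N (up to 9 N if met fast), to be pushed through.
- socket_2 (a point): The same at rail y = +25 mm. A stub's top lies 25 to 34 mm below the rail's top: the dog's tip stops dead there, the shoulder still 16 to 25 mm above the rail.
- socket_3 (a point): The same at rail y = +75 mm.
- stub_0 (a joint): How far one of the three stubs has been driven down from where it was (m), 0 at the start. A stub holds against about 16 N and slides down if pushed harder (its travel is 20 mm), which must not happen. The value does not tell in which socket it is.
- stub_1 (a joint): The same for the second stub.
- stub_2 (a joint): The same for the third stub.
- tape_measure: Bystander: yellow tape measure, 74 x 93 x 34 mm, loose, lying flat.
- offcut_0: Bystander: loose block of wood, 45 x 90 x 35 mm.
- screwdriver_red: Bystander: loose screwdriver with a red handle, 29 x 198 x 28 mm.

How it is judged:
On the way:
1. the dog is lifted clear out of its stand (height (world z) of dog above 0.115 m), for 0.1 s.
At the end, for the whole second after the job is handed in: The dog sits at rest and upright (within 0.06 rad) in the clear socket, its shoulder within 2 mm of the rail's top and its axis within 4 mm of the socket's in x and y; none of the three stubs has been driven down by 5 mm or more (z of dog in the frame of rail between 0.068 and 0.072 m and x of dog in the frame of rail between -0.004 and 0.004 m and (y of dog in the frame of rail between -0.079 and -0.071 m or y of dog in the frame of rail between -0.029 and -0.021 m or y of dog in the frame of rail between 0.021 and 0.029 m or y of dog in the frame of rail between 0.071 and 0.079 m) and angle between dog's own z axis and vertical below 0.06 rad and linear speed of dog below 0.01 m/s and value of joint each of stub_0, stub_1, stub_2 below 0.005 m); the robot touches nothing.
It fails at once if a stub is driven 5 mm or more deeper (value of joint any of stub_0, stub_1, stub_2 above 0.005 m).
It fails at once if the dog is forced against the rail with more than 60 N (contact force between dog and rail above 60 N).
It fails at once if a bystander is moved by more than 30 mm (distance of any of tape_measure, offcut_0, screwdriver_red from where it was at the start of the episode above 0.03 m).
It also fails if it takes over 56 s, if anything falls off the work surface, if the arm or the gripper's body presses on something with over 40 N, if the wrist force passes 120 N, or if a joint passes its speed limit or range.

## Working session

There is one attempt and no reset: what is moved stays moved. The work goes in short steps, Python scripts to look and compute and a shell command to move; the robot and the scene stay as the last step left them, time stands still between calls to the robot, and variables do not carry over. Pictures are saved under pics/ and viewed, at most 10 in all, crops included, and the job is handed in when it is done.

```bash
mkdir -p pics; cat > h.py <<'E'
import numpy as np, cv2
from scipy.spatial.transform import Rotation as R
from bench import telemetry, read_camera, workorder, look_for, masks_of, spot_point
def cloud(c):
    z=c["range_z"]; v,u=np.mgrid[:z.shape[0],:z.shape[1]]
    p=np.stack([(u-c["cx"])/c["fx"]*z,-(v-c["cy"])/c["fy"]*z,-z],-1)
    return p@R.from_quat(c["attitude"]).as_matrix().T+np.array(c["xyz"])
def save(c,n,k=1.5): cv2.imwrite(f"pics/{n}.png",cv2.resize(c["pixels"][:,:,::-1],None,fx=k,fy=k))
def ray(c,row,col,h):
    d=R.from_quat(c["attitude"]).apply([(col-c["cx"])/c["fx"],-(row-c["cy"])/c["fy"],-1]); o=np.array(c["xyz"])
    return o+d*(h-o[2])/d[2]
E
python3 - <<'E'
from h import *
np.set_printoptions(precision=4,suppress=True)
s=telemetry.read_state(); print({k:np.round(v,3) for k,v in s.items()})
for cam in ("top","scene"):
    c=read_camera(cam); save(c,cam); P=cloud(c); print(cam,c["xyz"],c["attitude"],c["fx"],[k for k in c])
    for l in ("dog","stand","rail","tape_measure","offcut_0","screwdriver_red"):
        for m in masks_of(cam,l)[:2]:
            q=P[m["mask"]&(c["range_z"]>0)]
            if len(q)<5: continue
            h=np.percentile(q[:,2],95); t=q[q[:,2]>h-.008]
            r=cv2.minAreaRect(t[:,:2].astype(np.float32)*1000)
            print(l,round(m["p"],2),np.round(m["box"]),"ztop",h,"rect",np.round(r[0],1),np.round(r[1],1),round(r[2],1))
    for i in range(4):
        for m in spot_point(cam,f"socket_{i}")[:4]:
            print(i,round(m["p"],2),np.round(m["location"]),ray(c,*m["location"],.07))
E
```

```text
{'t': np.float64(0.0), 'joint_pos': array([ 1.044,  0.221,  1.528, -0.   ,  1.395, -0.126]), 'joint_velocities': array([-0.   ,  0.   , -0.001, -0.001,  0.002,  0.   ]), 'joint_torque': array([ -0.   , -49.461, -38.737,   0.07 ,   0.057,  -0.   ]), 'tcp_pos': array([0.244, 0.575, 0.246]), 'tool_rot': array([ 0.199,  0.98 , -0.001, -0.   ]), 'wrist_force': array([0.358, 0.098, 0.234]), 'moment': array([-0.016, -0.058, -0.001]), 'gripper_force': np.float64(0.0), 'opening': np.float64(0.087)}
top [0.5231 0.0444 1.0551] [ 0.0096 -0.0182 -0.7066  0.7073] 350.1888385984439 ['pixels', 'range_z', 'fx', 'fy', 'cx', 'cy', 'xyz', 'attitude']
dog 0.66 [366. 205. 382. 217.] ztop 0.09408199131364743 rect [ 518.6 -296.9] [24.9 30.8] 0.0
dog 0.5 [352. 200. 382. 224.] ztop 0.06607593259075689 rect [ 519.2 -297.4] [76.  77.3] 3.7
stand 0.91 [356. 198. 384. 223.] ztop 0.06436049594421105 rect [ 519.4 -296.9] [75.5 76.3] 3.7
rail 0.93 [214. 195. 305. 219.] ztop 0.072178399976468 rect [531.2  14.5] [ 60.  199.8] 5.5
tape_measure 0.9 [318. 135. 354. 161.] ztop 0.03411247177540755 rect [ 708.9 -200.9] [66.
[... 1529 characters left out ...]
.7] 18.3
0 0.77 [202. 227.] [0.5197 0.083  0.07  ]
0 0.75 [204. 246.] [0.5317 0.0318 0.07  ]
0 0.7 [208. 262.] [ 0.5312 -0.0131  0.07  ]
0 0.58 [210. 282.] [ 0.5485 -0.0619  0.07  ]
1 0.77 [202. 227.] [0.5197 0.083  0.07  ]
1 0.75 [204. 246.] [0.5317 0.0318 0.07  ]
1 0.7 [208. 262.] [ 0.5312 -0.0131  0.07  ]
1 0.58 [210. 282.] [ 0.5485 -0.0619  0.07  ]
2 0.77 [202. 227.] [0.5197 0.083  0.07  ]
2 0.75 [204. 246.] [0.5317 0.0318 0.07  ]
2 0.7 [208. 262.] [ 0.5312 -0.0131  0.07  ]
2 0.58 [210. 282.] [ 0.5485 -0.0619  0.07  ]
3 0.77 [202. 227.] [0.5197 0.083  0.07  ]
3 0.75 [204. 246.] [0.5317 0.0318 0.07  ]
3 0.7 [208. 262.] [ 0.5312 -0.0131  0.07  ]
3 0.58 [210. 282.] [ 0.5485 -0.0619  0.07  ]
```

View pics/top.png

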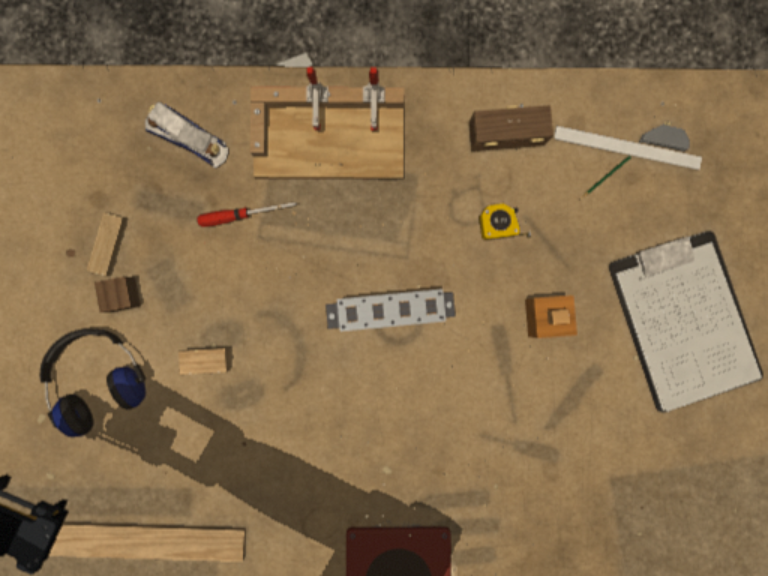

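View pics/scene.png

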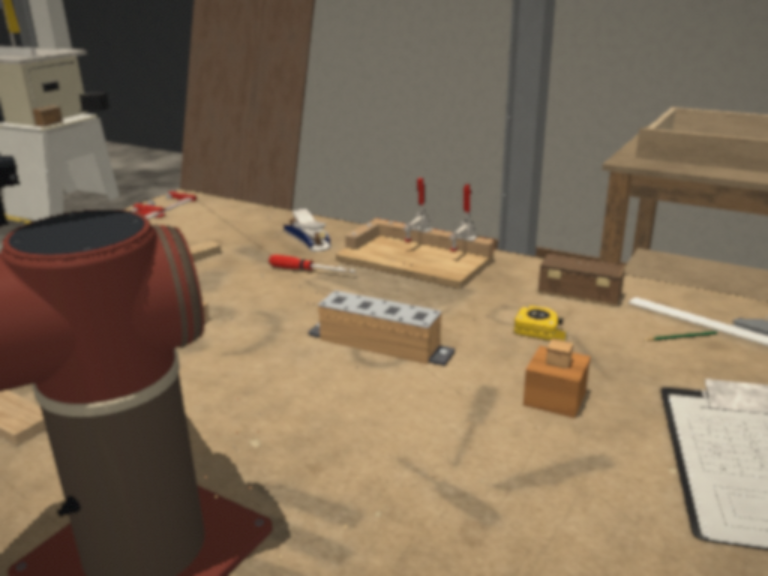

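The top view shows the rail at about (385,310) with 4 shutters, and the dog in its stand at (553,316). The dog's 26 mm side lies along world x. The networks agree with this. Next I go above the dog.

```bash
cat >> h.py <<'E'
def togo(p,a,show=True):
    """tool shift (tool axes) and turn (deg) to TCP p, pointing down, finger line at world angle a deg"""
    s=telemetry.read_state(); Rc=R.from_quat(s["tool_rot"]); a=np.radians(a)
    y=np.array([np.cos(a),np.sin(a),0]); z=np.array([0,0,-1.]); Rt=R.from_matrix(np.stack([np.cross(y,z),y,z],1))
    t=(Rc.inv()*Rt).as_rotvec(degrees=True); d=Rc.inv().apply(np.array(p)-s["tcp_pos"])
    print("t",round(s["t"],2),"turn",np.round(t,2),"shift",np.round(d,4),"F",np.round(s["wrist_force"],2),"tcp",np.round(s["tcp_pos"],4))
E
python3 -c "
from h import *
togo([.519,-.297,.22],4)"
```

```text
t 1.1 turn [-0.    0.   63.04] shift [-0.5937 -0.696   0.0275] F [-0.41  0.51  0.11] tcp [0.2438 0.5755 0.2475]
```

```bash
python3 -m jog '[0,0,57,-0.594,-0.696,0.0,1, 0,0,57,-0.594,-0.696,0.0,1, 0,0,57,-0.594,-0.696,0.0,1, 0,0,57,-0.594,-0.696,0.0,1, 0,0,57,-0.594,-0.696,0.0,1, 0,0,57,-0.594,-0.696,0.0,1, 0,0,57,-0.594,-0.696,0.0,1, 0,0,57,-0.594,-0.696,0.0,1]'; python3 -c "
from h import *
togo([.519,-.297,.22],4)"
```

```text
t: 1.77
tcp_pos: [0.3442, 0.2559, 0.2477]
tool_rot: [0.645, 0.764, 0.0, 0.0]
wrist_force: [0.2, -0.2, 0.0]
opening: 0.087
gripper_force: 0.0
t 1.77 turn [ 0.05 -0.01  5.72] shift [-0.5744  0.0789  0.0277] F [ 0.2  -0.19  0.01] tcp [0.3442 0.2559 0.2477]
```

```bash
python3 -m jog '[0,0,6,-0.574,0.079,0.028,1, 0,0,6,-0.574,0.079,0.028,1, 0,0,6,-0.574,0.079,0.028,1, 0,0,6,-0.574,0.079,0.028,1, 0,0,6,-0.574,0.079,0.028,1, 0,0,6,-0.574,0.079,0.028,1, 0,0,6,-0.574,0.079,0.028,1, 0,0,6,-0.574,0.079,0.028,1]' >/dev/null; python3 -c "
from h import *
togo([.519,-.297,.22],4)"
```

```text
t 2.43 turn [0.07 0.02 0.01] shift [-0.2399  0.0557  0.012 ] F [ 1.53  0.16 -0.32] tcp [ 0.4466 -0.0615  0.2318]
```

```bash
python3 -m jog '[0,0,0,-0.24,0.056,0.012,1, 0,0,0,-0.24,0.056,0.012,1, 0,0,0,-0.24,0.056,0.012,1, 0,0,0,-0.24,0.056,0.012,1, 0,0,0,-0.24,0.056,0.012,1, 0,0,0,-0.24,0.056,0.012,1, 0,0,0,-0.24,0.056,0.012,1, 0,0,0,-0.24,0.056,0.012,1]' >/dev/null; python3 - <<'E'
from h import *
togo([.519,-.297,.22],4)
c=read_camera("wrist"); save(c,"w1"); P=cloud(c); ok=c["range_z"]>0
for lo,hi in((.088,.105),(.058,.07)):
    m=ok&(P[...,2]>lo)&(P[...,2]<hi)&(np.hypot(P[...,0]-.519,P[...,1]+.297)<.06)
    print(m.sum(),np.median(P[m][:,2]) if m.any() else 0,cv2.minAreaRect(P[m][:,:2].astype(np.float32)*1000) if m.any() else 0)
togo([.519,-.297,.22],4)
E
```

```text
t 3.1 turn [-0.07 -0.07 -0.13] shift [-0.0006  0.0002 -0.0016] F [-0.44  0.25 -0.93] tcp [ 0.5187 -0.2964  0.2184]
1201 0.09231580457722877 ((518.8609008789062, -296.2106628417969), (25.97873878479004, 32.49173355102539), 5.606642246246338)
5594 0.0624555427953995 ((518.9203491210938, -296.21533203125), (76.09297943115234, 76.36491394042969), 4.292262554168701)
t 3.15 turn [-0.06 -0.08 -0.05] shift [-0.0021  0.0002 -0.0013] F [ 0.47  0.75 -0.6 ] tcp [ 0.5187 -0.2949  0.2187]
```

View pics/w1.png

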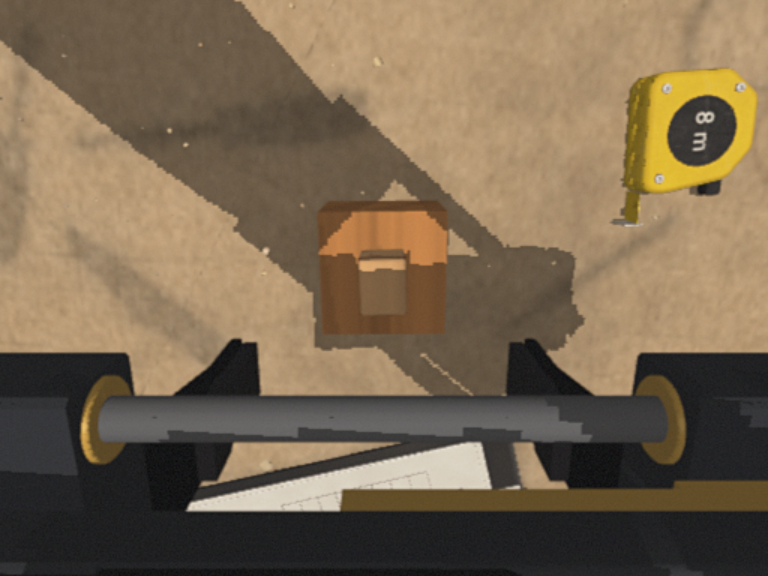

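The wrist view shows the dog's head centred in the stand at about (383,283), yaw about 5°, with nothing in the fingers' way. I go down and grip.

```bash
python3 -m jog '[0,0,-1,-0.001,0,0.04,1, 0,0,-1,-0.001,0,0.08,1, 0,0,-1,-0.001,0,0.105,1, 0,0,-1,-0.001,0,0.12,1, 0,0,-1,-0.001,0,0.1265,1, 0,0,-1,-0.001,0,0.1265,1]' >/dev/null; python3 -c "
from h import *
togo([.5189,-.2962,.092],5)"
```

```text
t 3.65 turn [-0.12 -0.12  0.12] shift [-0.0026  0.0004 -0.0003] F [-0.15 -0.    0.14] tcp [ 0.5183 -0.2936  0.0917]
```

```bash
python3 -m jog '[0,0,0,-0.0025,0,0,1, 0,0,0,-0.0025,0,0,-1, 0,0,0,-0.0025,0,0,-1, 0,0,0,-0.0025,0,0,-1, 0,0,0,-0.0025,0,0,-1, 0,0,0,-0.0025,0,0,-1, 0,0,0,-0.0025,0,0,-1]' 40; python3 -c "
from h import *
togo([.5189,-.2962,.092],5)"
```

```text
t: 4.23
tcp_pos: [0.5195, -0.2983, 0.0932]
tool_rot: [0.675, 0.737, 0.0, 0.0]
wrist_force: [-0.1, 0.0, 0.0]
opening: 0.0547
gripper_force: 0.0
t 4.23 turn [0.01 0.01 0.03] shift [ 0.0022 -0.0004  0.0012] F [-0.12  0.02  0.05] tcp [ 0.5195 -0.2983  0.0932]
```

```bash
python3 -m jog '[0,0,0,0,0,0,-1, 0,0,0,0,0,0,-1, 0,0,0,0,0,0,-1, 0,0,0,0,0,0,-1, 0,0,0,0,0,0,-1, 0,0,0,0,0,0,-1, 0,0,0,0,0,0,-1, 0,0,0,0,0,0,-1]' 40; python3 -c "
from h import *
for i in range(3): togo([.5189,-.2962,.092],5); read_camera('wrist')"
```

```text
t: 4.9
tcp_pos: [0.5193, -0.2982, 0.0929]
tool_rot: [0.675, 0.737, -0.0, -0.0]
wrist_force: [-0.1, 0.4, -1.2]
opening: 0.0255
gripper_force: 40.0
t 4.9 turn [-0.01 -0.    0.04] shift [ 0.0021 -0.0003  0.0009] F [-0.06  0.42 -1.17] tcp [ 0.5193 -0.2982  0.0929]
t 4.95 turn [-0.01 -0.    0.03] shift [ 0.0021 -0.0002  0.0009] F [-0.37 -0.01 -1.32] tcp [ 0.5193 -0.2982  0.0929]
t 5.0 turn [-0.01 -0.01  0.04] shift [ 0.002  -0.0003  0.0008] F [-0.02  0.27 -0.7 ] tcp [ 0.5193 -0.2982  0.0928]
```

```bash
python3 -m jog '[0,0,0,0,0,-0.02,-1, 0,0,0,0,0,-0.05,-1, 0,0,0,0,0,-0.09,-1, 0,0,0,0,0,-0.11,-1, 0,0,0,0.04,0,-0.11,-1, 0,0,0,0.08,0.01,-0.11,-1, 0,0,0,0.12,0.02,-0.11,-1, 0,0,0,0.16,0.03,-0.11,-1]'; python3 -c "
from h import *
togo([.538,-.062,.18],5.5)"
```

```text
t: 5.72
tcp_pos: [0.535, -0.1349, 0.2032]
tool_rot: [0.676, 0.737, 0.0, 0.0]
wrist_force: [0.5, 0.1, -1.0]
opening: 0.0258
gripper_force: 40.0
t 5.72 turn [ 0.03  0.01 -0.54] shift [0.0723 0.0092 0.0232] F [ 0.47  0.07 -0.95] tcp [ 0.535  -0.1349  0.2032]
```

```bash
python3 -m jog '[0,0,-0.5,0.035,0.005,0.01,-1, 0,0,-0.5,0.06,0.009,0.02,-1, 0,0,-0.5,0.0705,0.009,0.023,-1, 0,0,-0.5,0.0705,0.009,0.023,-1, 0,0,-0.5,0.0705,0.009,0.023,-1]' >/dev/null; python3 - <<'E'
from h import *
togo([.538,-.062,.18],5.5)
c=read_camera("wrist"); save(c,"w2"); P=cloud(c); ok=c["range_z"]>0
print(c["xyz"])
m=ok&(P[...,2]>.064)&(P[...,2]<.076)&(np.hypot(P[...,0]-.53,P[...,1]-.014)<.12)
print(m.sum(),np.median(P[m][:,2]),cv2.minAreaRect(P[m][:,:2].astype(np.float32)*1000))
for q in spot_point("wrist","socket_0"): print(round(q["p"],2),np.round(q["location"]),np.round(ray(c,*q["location"],.07),4))
for q in masks_of("wrist","dog")[:2]:
    k=P[q["mask"]&ok]; print("dog",q["p"],q["box"],k.min(0),k.max(0),np.median(k,0))
togo([.538,-.062,.18],5.5)
E
```

```text
t 6.13 turn [-0.02  0.04  0.11] shift [ 0.0035  0.0004 -0.    ] F [-0.2   0.24 -0.82] tcp [ 0.5379 -0.0655  0.18  ]
[0.53073681 0.00886185 0.31751873]
17179 0.0703298811319201 ((532.8314208984375, -6.889801025390625), (60.35819625854492, 155.21177673339844), 5.651988983154297)
0.87 [122. 254.] [ 0.5316 -0.0084  0.07  ]
0.83 [ 48. 256.] [0.5279 0.0409 0.07  ]
0.79 [192. 253.] [ 0.5359 -0.061   0.07  ]
dog 0.88 [227.6, 196.6, 287.7, 265.7] [ 5.20507956e-01 -1.11244544e-01  2.91932046e-04] [ 0.57081536 -0.04606656  0.18157967] [ 0.5369246  -0.05211382  0.1787145 ]
t 6.28 turn [ 0.06  0.05 -0.06] shift [ 0.0049 -0.      0.0007] F [-0.06 -0.28 -1.79] tcp [ 0.5385 -0.0669  0.1807]
```

View pics/w2.png

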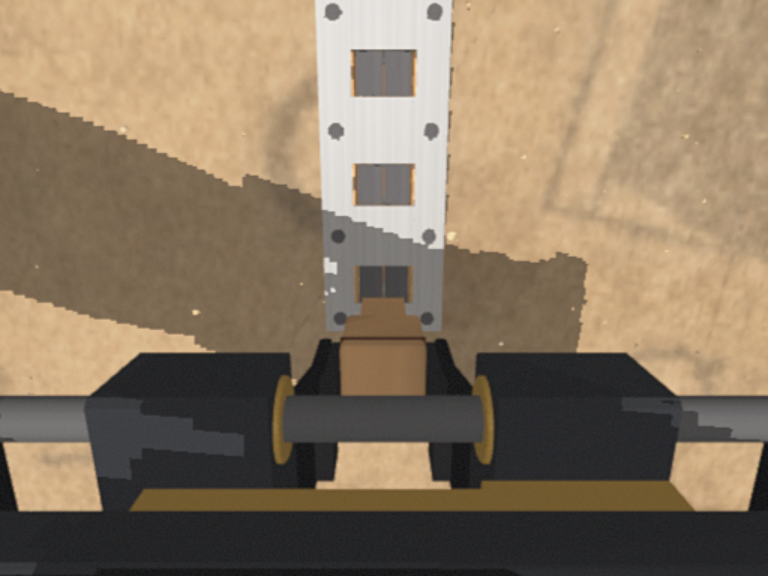

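The wrist picture shows shutters at (384,73), (384,184) and (384,283), with the dog's head at (382,365) aligned with the rail and still about 5 mm short in y. I measure dog and rail in the same picture.

```bash
cat > m.py <<'E'
from h import *
s=telemetry.read_state(); c=read_camera("wrist"); P=cloud(c); ok=c["range_z"]>0
A=R.from_euler("z",5.6,degrees=True).as_matrix(); O=np.array([.5308,.0155,0]); 
Q=(P-O)@A; T=(np.array(s["tcp_pos"])-O)@A
print("tcp in rail",np.round(T,4),"yaw tool",np.round(R.from_quat(s["tool_rot"]).as_matrix()[:2,1],4))
m=ok&(abs(Q[...,2]-.07)<.004)&(abs(Q[...,0])<.04)&(abs(Q[...,1])<.13)
r=Q[m]; 
for a,b in((-.06,-.04),(-.03,0),(.01,.04)): k=r[(r[:,1]>a)&(r[:,1]<b)][:,0]; print("rail x edges",a,np.round(np.percentile(k,[.5,99.5])*1000,1))
side=r[abs(r[:,0])>.022]; print("rail near end y",np.round(np.percentile(side[:,1],[.3,1])*1000,1))
for q in spot_point("wrist","socket_0"): print("socket",round(q["p"],2),np.round((ray(c,*q["location"],.07)-O)@A*1000,1))
D=Q-T
for n,a,b in(("head",-.026,-.006),("shank",-.07,-.036)):
    m=ok&(D[...,2]>a)&(D[...,2]<b)&(abs(D[...,0])<.02)&(abs(D[...,1])<.035)
    k=D[m]
    if len(k)>20: print(n,len(k),"front y rel tcp",np.round(np.percentile(k[:,1],[10,50,90])*1000,1),"x",np.round(np.percentile(k[:,0],[2,98])*1000,1))
m=ok&(abs(D[...,2]+.001)<.004)&(abs(D[...,0])<.02)&(abs(D[...,1])<.035); k=D[m]
if len(k): print("headtop",len(k),np.round(k.min(0)*1000,1),np.round(k.max(0)*1000,1))
E
python3 m.py
```

```text
tcp in rail [-0.0004 -0.0828  0.1807] yaw tool [0.9955 0.0948]
rail x edges -0.06 [-29.9  29.6]
rail x edges -0.03 [-29.8  29.6]
rail x edges 0.01 [-29.9  29.6]
rail near end y [-99.4 -98.1]
socket 0.85 [ -0.9 -76.1  70. ]
socket 0.8 [ -0.8 -24.3  70. ]
socket 0.6 [-1.7 24.8 70. ]
head 1110 front y rel tcp [ 9.2 17.8 18.2] x [-19.2  19.3]
shank 293 front y rel tcp [10.6 10.9 11.1] x [-8.2  9. ]
headtop 2422 [-20.   1.  -5.] [20.  18.7  3. ]
```

```bash
python3 -m jog '[0,0,-0.15,0.003,0,0,-1, 0,0,-0.15,0.0058,0,0.0,-1, 0,0,-0.15,0.0058,0,0.015,-1, 0,0,-0.15,0.0058,0,0.026,-1, 0,0,-0.15,0.0058,0,0.026,-1, 0,0,-0.15,0.0058,0,0.026,-1]' >/dev/null; python3 m.py
```

```text
tcp in rail [-0.0015 -0.0749  0.1529] yaw tool [0.9951 0.099 ]
rail x edges -0.06 [-29.9  29.5]
rail x edges -0.03 [-29.8  29.4]
rail x edges 0.01 [-30.   29.5]
rail near end y [-87.  -85.7]
socket 0.64 [  1.5 -24.1  70. ]
socket 0.58 [-0.5 24.5 70. ]
socket 0.56 [ -0.6 -76.1  70. ]
head 1112 front y rel tcp [ 9.3 17.8 18.2] x [-19.2  19.1]
shank 291 front y rel tcp [10.7 11.  11.3] x [-8.5  8.7]
headtop 2437 [-20.   1.  -5.] [20.  18.4  3. ]
```

```bash
python3 -m jog '[0,0,0,0,0,0,-1, 0,0,0,0,0,0,-1, 0,0,0,0,0,0,-1]' >/dev/null; python3 m.py | grep -E "tcp|front"
```

```text
tcp in rail [-0.0004 -0.0753  0.1545] yaw tool [0.9951 0.0991]
head 1103 front y rel tcp [ 9.2 17.7 18.1] x [-19.2  19.2]
shank 293 front y rel tcp [10.7 10.9 11.2] x [-8.2  8.9]
```

```bash
python3 -m jog '[0,0,0,-0.0017,0,0,-1, 0,0,0,-0.0017,0,0,-1, 0,0,0,-0.0017,0,0.004,-1, 0,0,0,-0.0017,0,0.008,-1, 0,0,0,-0.0017,0,0.012,-1, 0,0,0,-0.0017,0,0.016,-1, 0,0,0,-0.0017,0,0.02,-1, 0,0,0,-0.0017,0,0.02,-1]'; python3 m.py | grep -E "tcp|front"; python3 -m jog '[0,0,0,0,0,0,-1,0,0,0,0,0,0,-1]'
```

```text
t: 8.0
tcp_pos: [0.5369, -0.061, 0.1326]
tool_rot: [0.671, 0.741, -0.0, -0.001]
wrist_force: [-0.5, -0.3, -1.4]
opening: 0.0258
gripper_force: 40.0
tcp in rail [-0.0014 -0.0767  0.1326] yaw tool [0.9951 0.0991]
head 1085 front y rel tcp [ 9.3 17.8 18.2] x [-19.2  19.2]
shank 3037 front y rel tcp [ 8.4 20.2 32. ] x [-19.4  19.4]
t: 8.27
tcp_pos: [0.5377, -0.0611, 0.134]
tool_rot: [0.671, 0.741, 0.0, 0.0]
wrist_force: [0.1, 1.1, -1.3]
opening: 0.0256
gripper_force: 40.0
```

The tip is in the socket, about 17 mm deep and free. Now I feel down in small steps.

```bash
j(){ grep -E "tcp|wrist" ; }
python3 -m jog '[0,0,0,0,0,0.002,-1,0,0,0,0,0,0.004,-1,0,0,0,0,0,0.004,-1]' | j; python3 -m jog '[0,0,0,0,0,0.001,-1,0,0,0,0,0,0.002,-1,0,0,0,0,0,0.002,-1]'|j;  python3 -m jog '[0,0,0,0,0,0.001,-1,0,0,0,0,0,0.002,-1,0,0,0,0,0,0.002,-1]'|j
```

```text
tcp_pos: [0.5374, -0.0611, 0.1296]
wrist_force: [-0.2, 0.3, -0.9]
tcp_pos: [0.5375, -0.0611, 0.1277]
wrist_force: [-1.0, 0.2, -2.2]
tcp_pos: [0.5375, -0.0611, 0.1257]
wrist_force: [0.3, -1.3, -0.7]
```

```bash
j(){ grep -E "tcp|wrist" ; }
python3 -m jog '[0,0,0,0,0,0.001,-1,0,0,0,0,0,0.002,-1,0,0,0,0,0,0.002,-1]'|j; python3 -m jog '[0,0,0,0,0,0.001,-1,0,0,0,0,0,0.002,-1,0,0,0,0,0,0.002,-1]'|j
```

```text
tcp_pos: [0.5375, -0.0611, 0.1237]
wrist_force: [0.6, -0.5, -0.9]
tcp_pos: [0.5375, -0.0611, 0.1217]
wrist_force: [0.5, 0.7, -1.1]
```

```bash
j(){ grep -E "tcp|wrist" ; }
python3 -m jog '[0,0,0,0,0,0.001,-1,0,0,0,0,0,0.002,-1,0,0,0,0,0,0.002,-1]'|j; python3 -m jog '[0,0,0,0,0,0.001,-1,0,0,0,0,0,0.002,-1,0,0,0,0,0,0.002,-1]'|j
```

```text
tcp_pos: [0.5375, -0.0611, 0.1197]
wrist_force: [0.2, -0.4, -1.3]
tcp_pos: [0.5379, -0.0611, 0.1181]
wrist_force: [0.6, -0.2, 1.0]
```

```bash
j(){ grep -E "tcp|wrist" ; }
python3 -m jog '[0,0,0,0,0,0.001,-1,0,0,0,0,0,0.001,-1]'|j; python3 -m jog '[0,0,0,0,0,0.001,-1,0,0,0,0,0,0.001,-1]'|j
```

```text
tcp_pos: [0.538, -0.0612, 0.1173]
wrist_force: [0.5, 0.2, 3.0]
tcp_pos: [0.5381, -0.0612, 0.1163]
wrist_force: [0.3, -0.1, 3.1]
```

Position follows at a steady 4 N, so this is the catch yielding. I continue.

```bash
j(){ grep -E "tcp|wrist" ; }
python3 -m jog '[0,0,0,0,0,0.001,-1,0,0,0,0,0,0.001,-1]'|j; python3 -m jog '[0,0,0,0,0,0.001,-1,0,0,0,0,0,0.001,-1]'|j
```

```text
tcp_pos: [0.5379, -0.0611, 0.1149]
wrist_force: [1.2, 0.2, 2.1]
tcp_pos: [0.5376, -0.0611, 0.1137]
wrist_force: [1.4, 0.4, 1.3]
```

```bash
j(){ grep -E "tcp|wrist" ; }
python3 -m jog '[0,0,0,0,0,0.001,-1,0,0,0,0,0,0.002,-1,0,0,0,0,0,0.002,-1]'|j; python3 -m jog '[0,0,0,0,0,0.001,-1,0,0,0,0,0,0.002,-1,0,0,0,0,0,0.002,-1]'|j
```

```text
tcp_pos: [0.5374, -0.0611, 0.1115]
wrist_force: [0.8, 0.5, 1.1]
tcp_pos: [0.5374, -0.0611, 0.1096]
wrist_force: [0.4, 0.1, -0.4]
```

```bash
j(){ grep -E "tcp|wrist" ; }
python3 -m jog '[0,0,0,0,0,0.001,-1,0,0,0,0,0,0.003,-1,0,0,0,0,0,0.003,-1]'|j; python3 -m jog '[0,0,0,0,0,0.001,-1,0,0,0,0,0,0.003,-1,0,0,0,0,0,0.003,-1]'|j; python3 -m jog '[0,0,0,0,0,0.001,-1,0,0,0,0,0,0.001,-1]'|j
```

```text
tcp_pos: [0.5376, -0.0611, 0.1066]
wrist_force: [1.7, 1.2, 0.8]
tcp_pos: [0.5376, -0.0611, 0.1036]
wrist_force: [1.0, 0.2, 0.7]
tcp_pos: [0.5376, -0.0611, 0.1027]
wrist_force: [0.9, -0.2, 1.1]
```

```bash
j(){ grep -E "tcp|wrist" ; }
python3 -m jog '[0,0,0,0,0,0.001,-1,0,0,0,0,0,0.001,-1]'|j; python3 -m jog '[0,0,0,0,0,0.001,-1,0,0,0,0,0,0.001,-1]'|j; python3 -m jog '[0,0,0,0,0,0.0005,-1,0,0,0,0,0,0.0005,-1]'|j
```

```text
tcp_pos: [0.5375, -0.0611, 0.1018]
wrist_force: [1.4, -0.4, 0.6]
tcp_pos: [0.5376, -0.0611, 0.1008]
wrist_force: [1.2, -0.3, 1.3]
tcp_pos: [0.5376, -0.0612, 0.1008]
wrist_force: [-0.7, 0.3, 5.2]
```

Seated: the force rises at TCP 0.1008 and motion stops. One more gentle push, then release and rise.

```bash
j(){ grep -E "tcp|wrist|open" ; }
python3 -m jog '[0,0,0,0,0,0.0007,-1,0,0,0,0,0,0.0007,-1]'|j; python3 -m jog '[0,0,0,0,0,-0.0007,-0.3,0,0,0,0,0,-0.0007,0,0,0,0,0,0,-0.0007,0.2,0,0,0,0,0,-0.0007,0.2,0,0,0,0,0,-0.0007,0.2,0,0,0,0,0,-0.0007,0.2]' |j; python3 -m jog '[0,0,0,0,0,-0.01,0.2,0,0,0,0,0,-0.03,0.2,0,0,0,0,0,-0.06,0.2,0,0,0,0,0,-0.09,0.2,0,0,0,-0.03,0,-0.12,0.2,0,0,0,-0.06,0,-0.12,0.2,0,0,0,-0.06,0,-0.12,0.2,0,0,0,-0.06,0,-0.12,0.2]'|j
python3 - <<'E'
from h import *
c=read_camera("wrist"); save(c,"w3"); P=cloud(c); ok=c["range_z"]>0
A=R.from_euler("z",5.6,degrees=True).as_matrix(); Q=(P-[.5308,.0155,0])@A
m=ok&(abs(Q[...,2]-.1)<.012)&(abs(Q[...,0])<.03)&(abs(Q[...,1]+.075)<.03); k=Q[m]
print(np.median(k,0),cv2.minAreaRect(k[:,:2].astype(np.float32)*1000))
pl=np.linalg.lstsq(np.c_[k[:,:2],np.ones(len(k))],k[:,2],rcond=None)[0]; print("tilt",pl[:2])
m=ok&(abs(Q[...,2]-.07)<.006)&(abs(Q[...,0])<.025)&(abs(Q[...,1])<.09); print("rail top z",np.median(Q[m][:,2]))
E
```

```text
tcp_pos: [0.5376, -0.0611, 0.1008]
wrist_force: [-3.0, 1.8, 10.8]
opening: 0.0259
tcp_pos: [0.5374, -0.0611, 0.1001]
wrist_force: [-0.2, 0.5, -1.0]
opening: 0.0502
tcp_pos: [0.5438, -0.1221, 0.2216]
wrist_force: [-0.9, 0.1, -0.4]
opening: 0.0521
[-0.00020157 -0.07444932  0.1003253 ] ((-0.24968719482421875, -75.21111297607422), (31.880395889282227, 25.95172691345215), 89.9599838256836)
tilt [-0.00219501 -0.00342525]
rail top z 0.07037519347221433
```

View pics/w3.png

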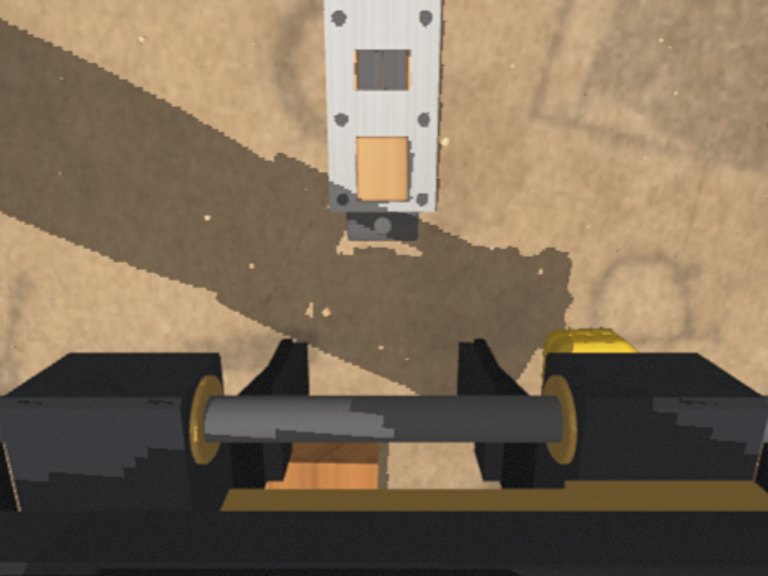

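The dog's head at (382,168) lies flat in socket_0. Its top is 30 mm above the rail, it is within 0.3 mm of centre, and the gripper is clear.

```bash
python3 -c "
from h import *
print(workorder.sign_off())"
```

```text
the job is handed in; nothing more can be done
None
```

The dog is in socket_0 (rail y = -75 mm), the first socket I tried and the clear one, pressed home with its head flat on the rail; no stub was touched and the job is handed in.

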